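# Clean the hardness scribe and hold it on the load checker

## Task

Before a brick scratch test, check the blue hardness scribe: lift it out of its wooden stand, dip its steel tip about halfway down into the green cleaning pot, then, keeping the scribe upright, press its tip down into the black dish of the white spring load checker until the plunger is halfway down its 30 mm travel and the red pointer is inside the green band. Hold it steady there for a couple of seconds and finish still gripping the scribe and holding the plunger down; do not let go. Only the scribe's tip may work the plunger and it must never be pushed right to the bottom; leave the pot, brick, caliper and orange cubes standing where they are.

Things in the scene. Friction and masses are not known exactly. Their poses are not given: they have to be found in the camera images.
- scribe_grip (a point): Loose blue scribe, 70 g, 125 mm long, upright, tip down. This point: middle of its square blue handle, 18 x 18 mm, which reaches from 34 mm below this point to 30 mm above. z runs from tip to handle; x, y are square to the handle's flats. Under the handle: a round black collar 34 mm across, 6 mm thick, then a steel shaft 10 mm across, 55 mm long with the tip.
- scribe_tip (a point): The working tip of the scribe (4 mm across), 95 mm below scribe_grip along its axis; same axes.
- stand: Fixed wooden block 80 x 80 x 70 mm high with an upright 15 mm hole through its middle. The scribe's shaft hangs in the hole and its collar rests on the block's top; lift the scribe straight up by 60 mm or more to free it. Origin at the centre of the block's underside, z up.
- pot_rim (a point): Round open green metal cleaning pot, loose, 300 g, empty: 55 mm high, outside 72 mm and inside 64 mm across at the rim, inner floor 49 mm below the rim. This point is the centre of the mouth at rim height, z up.
- dish (a point): Black round dish on top of the checker's plunger, 38 mm across outside, 30 mm inside, 6 mm deep. This point: centre of its floor, 106 mm above the table at rest; moves straight down when pressed. The checker is fixed: white box 90 x 90 x 60 mm on a base plate 130 x 120 mm. Beside the dish an upright white scale plate, 120 mm high, has a green band; a red pointer moves with the dish.
- plunger (a joint): Travel of the spring plunger in m: 0 up (at rest), 0.030 at the bottom stop. Halfway is 0.015; the green band spans 0.011 to 0.019 (pointer centre). The spring pushes back with 4 N at 0, 10 N at halfway and 16 N at the bottom, and raises the plunger again when let go.
- brick: Bystander: chipped buff brick 102 x 215 x 65 mm high (long side along its y), 2.3 kg. Origin at the centre of its underside.
- caliper: Bystander: aluminium vernier caliper lying flat, 240 mm long along its y, about 75 mm wide over the jaws, 8 mm thick. Origin under the middle of its beam.
- cube_a: Bystander: orange plastic sample cube, 40 mm. Origin at the centre of its underside.
- cube_b: Bystander: second orange plastic sample cube, 40 mm. Origin at the centre of its underside.
There are look-alikes about, which are no part of the job. Leave any purple or yellow look-alike of the part that bears dish alone.

How it is judged:
By the outcome, as a careful person would: the job done as asked, in the order asked, and still so for the second after the job is handed in, while the arm keeps its last pose, push and grip.
It also fails if it takes over 54 s, if anything falls off the work surface, if the arm or the gripper's body presses on something with over 40 N, if the wrist force passes 120 N, or if a joint passes its speed limit or range.

## Robot

A 7-joint arm with a two-finger parallel gripper is mounted at the origin on the work surface. World frame = base frame: x ahead of the robot, y to its left, z up, the work surface at z = 0. Lengths are in mm, angles in rad, forces in N, time in s.
With the tool pointing down it reaches from about 400 to 850 mm from the base axis. Payload 10.4 kg.
Tool frame: the origin (TCP) lies at the very end of the fingers, on their centre line; the grasp point (between the pads) lies arm.hold_point_z behind it (arm.hold_point_z is the distance from the TCP to the grasp point, in mm); z points along the fingers, y is the direction in which the jaws open and shut (so a half turn about z gives the same grasp; the last joint's range is limited). The gripper opens to 87 mm and grips with 3 to 60 N. Pads are 19 mm wide; open, the fingers measure 117 mm over their backs; the gripper's body (75 mm by 190 mm) begins 51 mm behind the grasp point.
Start: joints at [1.155, 0.332, -0.065, 1.46, 0.022, 1.35, -0.088], TCP at [239.259, -577.414, 222.576] pointing down, gripper open.
Joint ranges: [-2.6, 2.6], [-0.5, 2.12], [-1.47, 1.34], [0.16, 2.42], [-1.27, 4.41], [0.06, 2.06], [-2.6, 2.6]. Speed limits (rad/s): [2.22, 2.22, 2.79, 2.79, 3.14, 3.14, 3.14].

## Interface

Orientations are given as a unit quaternion [x, y, z, w].
In Python, from station import arm gives the robot as it stands. The module is installed in compiled form; this text tells all that it offers.
- The arm moves only by the tool apply_moves, never from a script. Its argument "motion" is a list of rows, each a list of 7 numbers: the shift along the tool's x, y, z in units of 25 mm (1.0 is 25 mm), then the turn, a rotation vector about the tool's x, y, z in units of 6 degrees (1.0 is 6 degrees), then the finger opening in mm, from 0 to 87. In form: [[x, y, z, wx, wy, wz, jaw], ...]. A call has 1 to 10 rows; each row is the pose to reach, as a shift and turn from the pose commanded when the call began, along the tool's axes at that moment; what a row does not reach only later rows make up. A row lasts 1/12 s, in which the tool goes at most 41.7 mm and 7.16 degrees, less where a joint would pass 70% of its speed; a pose out of reach is approached as far as the arm can. A call with a gripper value outside its range is refused whole. The fingers move at their own pace and stop on an object; "force" is the grip in N (left out, the last holds). Time passes only in rows, so rows that repeat a pose let the fingers close. It gives the time, the measured TCP pose, the force and the opening at its end, in the units of the state.
- arm.get_state(): the state, without advancing time (a new reading comes with each control period).
- arm.read_camera(name): name is "scene" or "top"; returns the picture (420x560x3 uint8, red, green, blue); there is no depth.
- arm.get_calibration(name): a dict with "fx", "fy", "cx", "cy" (pixels), "world_from_camera" (4x4, takes a point from camera to world coordinates). Camera axes: x right, y down, z forward; pixel columns grow to the right and rows downward; lengths in mm; the calibration is good to about 2 mm. A picture is of the moment at which its call begins. get_calibration takes no time and is no camera call.
- arm.job_done(): hands the job in, once; it reports no verdict.
The state is a dict: "t": time; "joint_pos": joint angles; "dq": joint speeds; "tau": joint torques, N m; "eef_pos": TCP position; "eef_rot": TCP orientation; "ft_force": force on the tool from outside, world axes, zero at the start; "moment": the same for the moment, N m; "width": opening from 0.0 (shut) to 1.0 (fully open).
Only numpy, scipy, OpenCV 4.12 (cv2) and the standard library are available. Lean on these libraries where they do the work, as an engineer would, in place of code of your own. Each camera call takes 0.05 s, during which the arm holds its last target.

## Working session

There is one attempt and no reset: what is moved stays moved. The work goes in short steps, Python scripts to look and compute and a tool call to move; the robot and the scene stay as the last step left them, time stands still between calls to the robot, and variables do not carry over. Pictures are saved under pics/ and viewed, and the job is handed in when it is done.

Besides the shell and the picture viewer there is one more tool, called as name(argument=value, ...) on one line, values as JSON. apply_moves: Moves the arm, as the interface text tells. Its arguments: {"type":"object","properties":{"motion":{"type":"array"},"force":{"type":"number"}},"required":["motion"]}

```bash
mkdir -p pics; python3 - <<'E'
from station import arm
import cv2,json
s=arm.get_state(); print(s); print(arm.hold_point_z)
for n in("scene","top"):
    c=arm.get_calibration(n); print(n,c)
    im=arm.read_camera(n); cv2.imwrite(f"pics/{n}0.png",im[:,:,::-1])
E
```

```text
{'t': 0.0, 'joint_pos': array([ 1.15539449,  0.33289568, -0.06469284,  1.46094499,  0.0215949 ,
        1.34990528, -0.08847513]), 'dq': array([-1.00865152e-03,  3.28815245e-04, -7.09418888e-05,  6.35269230e-04,
       -2.23509593e-04, -6.47876765e-04,  1.39477778e-03]), 'tau': array([-2.94484914e-05, -6.23244882e+01,  2.46439775e-02, -3.89905000e+01,
       -6.14896207e-02,  3.95705458e-02,  8.49386447e-05]), 'eef_pos': array([ 239.07784863, -577.04059577,  221.73730035]), 'eef_rot': array([ 9.80771283e-01,  1.95159317e-01, -1.73979238e-04, -7.07961741e-04]), 'ft_force': array([ 0.56770063, -0.31985428, -0.56124548]), 'moment': array([ 0.05156152, -0.05799789,  0.00607266]), 'width': 0.9988241792870434}
18.700000000000003
scene {'fx': 425.8161502670493, 'fy': 425.8161502670493, 'cx': 281.5274038115043, 'cy': 206.30648221784736, 'world_from_camera': array([[-4.23646280e-01,  7.29436204e-01, -5.37072299e-01,
         1.06020882e+03],
       [ 9.05680824e-01,  3.51771311e-01, -2.36641477e-01,
         2.26620407e+02],
       [ 1.63117656e-02, -5.86668364e-01, -8.09662990e-01,
         8.97206201e+02],
       [ 0.00000000e+00,  0.00000000e+00,  0.00000000e+00,
         1.00000000e+00]])}
top {'fx': 509.2630078292164, 'fy': 509.2630078292164, 'cx': 271.1587933333339, 'cy': 210.811789627061, 'world_from_camera': array([[-7.12860513e-03, -9.97160562e-01,  7.49666331e-02,
         4.20527729e+02],
       [-9.99731998e-01,  5.45557049e-03, -2.24982081e-02,
        -1.44318280e+00],
       [ 2.20253401e-02, -7.51069227e-02, -9.96932212e-01,
         1.48652696e+03],
       [ 0.00000000e+00,  0.00000000e+00,  0.00000000e+00,
         1.00000000e+00]])}
```

View pics/scene0.png

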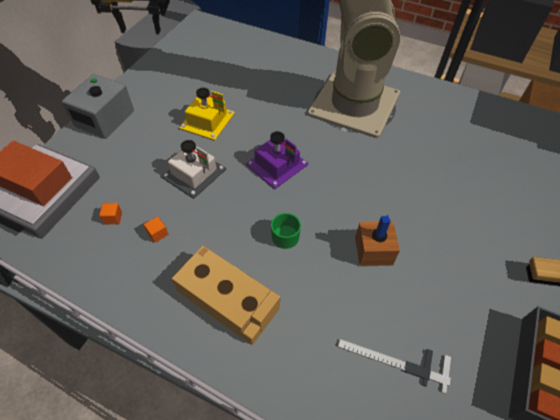

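View pics/top0.png

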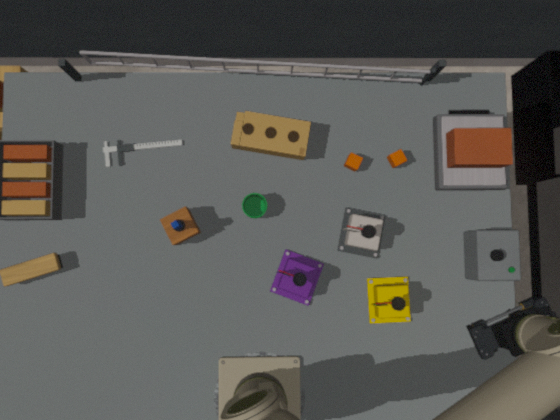

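The scene view shows three checkers: white at (192,163), yellow at (207,113) and purple at (278,158). There is also a grey box at (98,103). Only the white one fits the description. The scribe in its stand is at scene (382,230) / top (178,226), and the pot is at scene (286,230) / top (255,206). I'll enlarge these to confirm.

```bash
python3 - <<'E'
import cv2,numpy as np
s=cv2.imread("pics/scene0.png");t=cv2.imread("pics/top0.png")
def c(im,x,y,w,h,k): return cv2.resize(im[y:y+h,x:x+w],None,fx=k,fy=k,interpolation=cv2.INTER_CUBIC)
a=np.hstack([c(s,155,130,80,60,5),c(s,345,205,80,60,5)])
b=np.hstack([c(t,330,202,80,60,5),c(t,145,200,80,60,5)])
cv2.imwrite("pics/crop0.png",np.vstack([a,b]))
E
```

```text
(no output)
```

View pics/crop0.png

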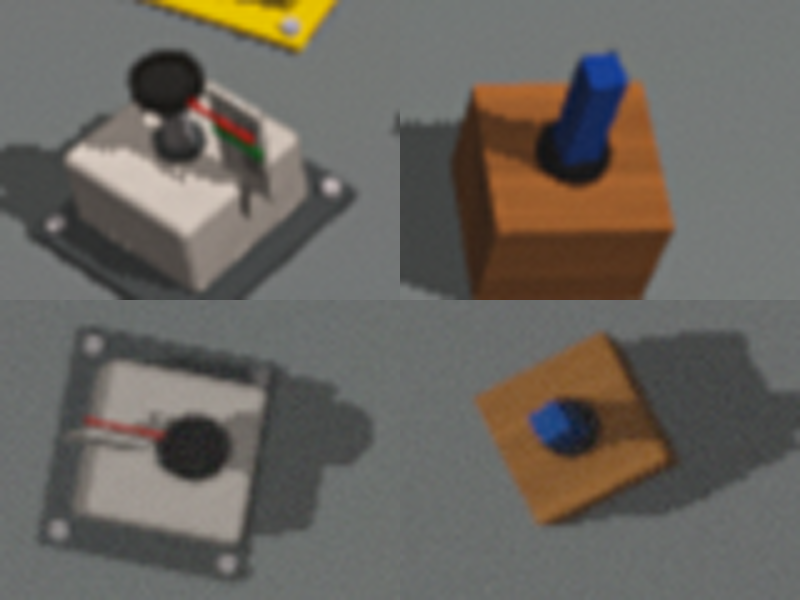

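```bash
cat > h.py <<'E'
import numpy as np,cv2
from station import arm
def ray(n,u,v):
    c=arm.get_calibration(n);T=np.array(c["world_from_camera"])
    d=T[:3,:3]@np.array([(u-c["cx"])/c["fx"],(v-c["cy"])/c["fy"],1.]);return T[:3,3],d/np.linalg.norm(d)
def plane(n,u,v,z):
    o,d=ray(n,u,v);return o+d*(z-o[2])/d[2]
def tri(ps,pt):
    (o1,d1),(o2,d2)=ray("scene",*ps),ray("top",*pt)
    A=np.stack([d1,-d2],1);k=np.linalg.lstsq(A,o2-o1,rcond=None)[0]
    a,b=o1+k[0]*d1,o2+k[1]*d2
    return (a+b)/2,np.linalg.norm(a-b)
def proj(n,P):
    c=arm.get_calibration(n);T=np.linalg.inv(c["world_from_camera"]);p=T[:3,:3]@np.array(P)+T[:3,3]
    return np.round([c["fx"]*p[0]/p[2]+c["cx"],c["fy"]*p[1]/p[2]+c["cy"]],1)
E
python3 - <<'E'
from h import *
S=cv2.imread("pics/scene0.png");T=cv2.imread("pics/top0.png")
def info(im,m,x,y,w,h,nm):
    M=np.zeros_like(m);M[y:y+h,x:x+w]=m[y:y+h,x:x+w]
    cs,_=cv2.findContours(M,cv2.RETR_EXTERNAL,cv2.CHAIN_APPROX_NONE)
    for c in cs:
        if cv2.contourArea(c)>15:
            print(nm,cv2.contourArea(c),"rect",cv2.minAreaRect(c), "ell",cv2.fitEllipse(c)[0], cv2.boundingRect(c))
            print('  hull4',cv2.approxPolyN(c,4).reshape(-1,2).tolist())
for nm,im,bs,bw,bd,bg in(("scene",S,(365,205,40,45),(345,210,65,65),(175,135,30,25),(260,205,50,50)),("top",T,(165,212,30,28),(150,200,60,55),(355,220,28,26),(235,185,40,40))):
    hsv=cv2.cvtColor(im,cv2.COLOR_BGR2HSV)
    info(im,cv2.inRange(hsv,(105,130,40),(130,255,255)),*bs,nm+" blue")
    info(im,cv2.inRange(hsv,(105,130,130),(130,255,255)),*bs,nm+" brightblue")
    info(im,cv2.inRange(hsv,(5,100,60),(18,255,255)),*bw,nm+" wood")
    info(im,cv2.inRange(hsv,(0,0,0),(180,255,55)),*bd,nm+" dish")
    info(im,cv2.inRange(hsv,(50,120,30),(85,255,255)),*bg,nm+" pot")
E
python3 - <<'E'
import cv2,numpy as np
s=cv2.imread("pics/scene0.png");t=cv2.imread("pics/top0.png")
def c(im,x,y,w,h,k):
    o=cv2.resize(im[y:y+h,x:x+w],None,fx=k,fy=k,interpolation=cv2.INTER_NEAREST)
    for i in range(0,w,5): cv2.putText(o,str(x+i),(i*k,8),0,.3,(255,255,255),1);o[::4,i*k]=255
    for i in range(0,h,5): cv2.putText(o,str(y+i),(0,i*k+8),0,.3,(255,255,255),1);o[i*k,::4]=255
    return o
cv2.imwrite("pics/crop1.png",np.vstack([np.hstack([c(s,370,210,40,30,10),c(t,165,212,40,30,10)]),np.hstack([c(s,175,138,40,30,10),c(t,350,217,40,30,10)])]))
E
```

```text
scene blue 170.0 rect ((382.35943603515625, 226.4567413330078), (10.072442054748535, 22.7181339263916), 17.10272979736328) ell (382.5357971191406, 226.5997772216797) (376, 216, 14, 22)
  hull4 [[391, 216], [384, 237], [373, 237], [381, 216]]
scene brightblue 29.5 rect ((385.5, 218.5), (5.0, 7.0), 90.0) ell (385.41094970703125, 218.57090759277344) (382, 216, 8, 6)
  hull4 [[388, 216], [390, 221], [383, 221], [381, 216]]
scene wood 1191.5 rect ((379.051513671875, 243.09512329101562), (43.39677810668945, 39.495582580566406), 88.15238952636719) ell (377.6898193359375, 244.1808624267578) (359, 221, 41, 45)
  hull4 [[402, 263], [360, 266], [359, 222], [393, 221]]
scene dish 120.0 rect ((187.75001525878906, 145.75001525878906), (12.020814895629883, 12.727920532226562), 45.0) ell (187.6440887451172, 146.05291748046875) (181, 140, 14, 14)
  hull4 [[199, 143], [189, 153], [177, 148], [186, 139]]
scene pot 799.0 rect ((285.5, 230.0), (34.0, 29.0), 90.0) ell (285.4170837402344, 229.74334716796875) (271, 213, 30, 35)
  hull4 [[301, 222], [296, 247], [274, 247], [263, 184]]
top blue 41.0 rect ((175.75001525878906, 224.75003051757812), (7.77817440032959, 7.071067810058594), 45.0) ell (175.93443298339844, 224.65028381347656) (172, 221, 9, 8)
  hull4 [[181, 225], [176, 230], [171, 223], [176, 220]]
top wood 848.0 rect ((179.7000274658203, 225.40000915527344), (29.96331024169922, 30.410520553588867), 63.43495178222656) ell (179.54653930664062, 225.59103393554688) (160, 207, 40, 38)
  hull4 [[200, 232], [173, 246], [160, 219], [186, 205]]
top dish 103.5 rect ((368.5, 231.5), (11.0, 13.0), 90.0) ell (368.3465270996094, 231.21424865722656) (362, 226, 14, 12)
  hull4 [[377, 226], [373, 236], [364, 238], [360, 226]]
top pot 445.5 rect ((254.0, 205.0), (24.0, 24.0), 90.0) ell (254.3555908203125, 205.15182495117188) (242, 193, 25, 25)
  hull4 [[266, 196], [266, 225], [244, 213], [240, 189]]
```

View pics/crop1.png

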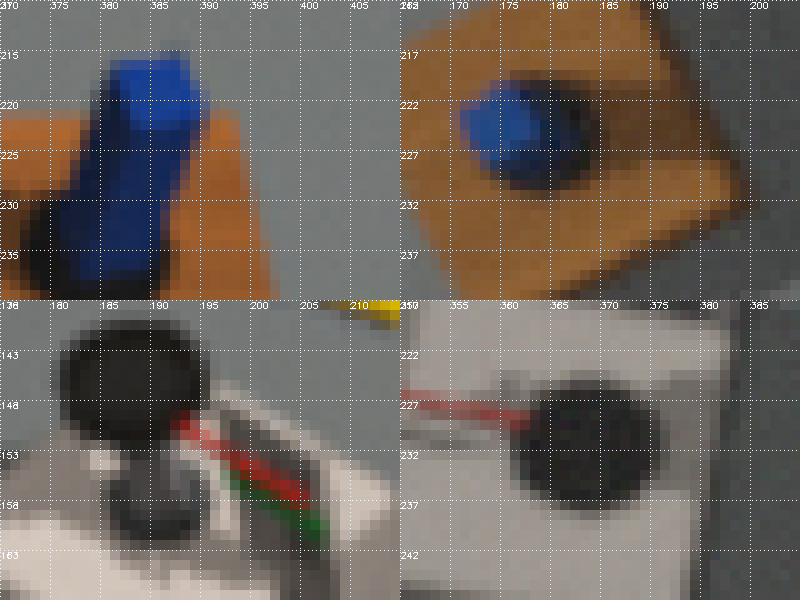

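```bash
python3 - <<'E'
from h import *
np.set_printoptions(precision=1,suppress=True)
print("handle top",tri((385,218.4),(174.7,223.2)), plane("top",174.7,223.2,140),plane("scene",385,218.4,140))
print("collar",plane("top",178.1,224.3,76))
print("dish",tri((187.4,145.6),(368.3,231.2)),plane("top",368.3,231.2,112),plane("scene",187.4,145.6,112))
print("pot top",plane("top",254.3,205.2,55))
# pot rim from scene: top ellipse leftmost/rightmost
S=cv2.imread("pics/scene0.png");T=cv2.imread("pics/top0.png")
for n,cs in(("scene",[(359,222),(393,221),(398.5,250.5)]),("top",[(200,232),(173,246),(160,219),(186,205)])):
    print(n,[plane(n,*c,70)for c in cs])
# predictions
p=tri((385,218.4),(174.7,223.2))[0]
for z in(140,110,76,70): print(z,proj("scene",[p[0],p[1],z]),proj("top",[p[0],p[1],z]))
# handle yaw: edges of top face from projected corners at yaw options
def c(im,x,y,w,h,k): return cv2.resize(im[y:y+h,x:x+w],None,fx=k,fy=k,interpolation=cv2.INTER_CUBIC)
cv2.imwrite("pics/crop2.png",np.vstack([np.hstack([c(S,180,140,40,30,10),c(S,266,205,40,30,10)]),np.hstack([c(T,338,215,40,30,10),c(T,235,190,40,30,10)])]))
E
```

```text
handle top (array([490.6, 221.6, 141.2]), np.float64(2.022311890993379)) [490.4 222.8 140. ] [490.  220.6 140. ]
collar [490.6 224.   76. ]
dish (array([ 468.1, -297.8,  108.8]), np.float64(3.7176126242844396)) [ 467.  -295.4  112. ] [ 471.1 -297.5  112. ]
pot top [544.3  13.7  55. ]
scene [array([473.7, 167.8,  70. ]), array([436.2, 239.2,  70. ]), array([508.4, 273.1,  70. ])]
top [array([469.2, 164.4,  70. ]), array([431. , 238.7,  70. ]), array([506. , 275.1,  70. ]), array([544.6, 203.5,  70. ])]
140 [385.4 218.8] [175.2 223.1]
110 [382.5 226.4] [177.  223.7]
76 [379.4 234.6] [179.  224.3]
70 [378.8 235.9] [179.3 224.4]
```

View pics/crop2.png

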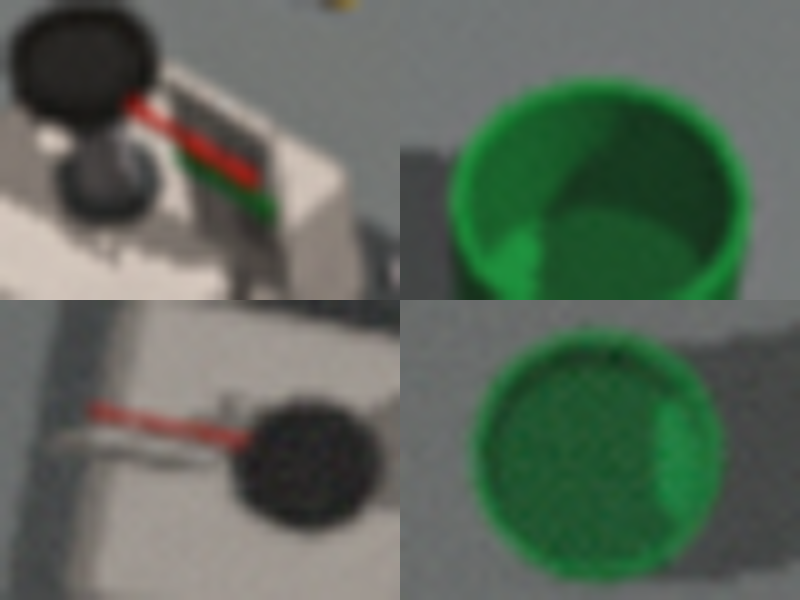

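```bash
python3 - <<'E'
from h import *
np.set_printoptions(precision=1,suppress=True)
S=cv2.imread("pics/scene0.png");T=cv2.imread("pics/top0.png")
for n,im,b in(("scene",S,(376,210,20,18)),("top",T,(168,216,16,14))):
    x,y,w,h=b
    g=cv2.resize(im[y:y+h,x:x+w],None,fx=8,fy=8,interpolation=cv2.INTER_CUBIC)
    for th in(110,125,140):
        m=cv2.inRange(g,(th,0,0),(255,120,75))
        cs,_=cv2.findContours(m,cv2.RETR_EXTERNAL,cv2.CHAIN_APPROX_NONE)
        if not cs: continue
        c=max(cs,key=cv2.contourArea).reshape(-1,2)
        P=np.array([plane(n,x+(u+.5)/8-.5,y+(v+.5)/8-.5,140)[:2] for u,v in c],np.float32)
        r=cv2.minAreaRect(P); print(n,th,r,cv2.contourArea(P))
print("plate",tri((206.2,155),(343,229)))
for q in((200.5,156.),(196.5,147.5)):print(plane("scene",*q,120))
# pot rim in scene: grid crop left edge(271,~225) right(301,225)
print("pot scene", plane("scene",285.6,224,55))
g=[(c) for c in[(92,343),(58,528),(228,564)]]
print("screws",[plane("top",330+a/5-.5,202+(b-300)/5-.5,10) for a,b in g])
E
```

```text
scene 110 ((490.2127990722656, 221.96224975585938), (18.412826538085938, 16.572086334228516), 35.022090911865234) 271.40819091768935
scene 125 ((489.66302490234375, 222.14205932617188), (17.30681037902832, 15.87756633758545), 32.91972732543945) 237.85631167585962
scene 140 ((489.2864074707031, 221.5747833251953), (15.110128402709961, 14.661545753479004), 37.942596435546875) 180.84270952059887
top 110 ((488.3970642089844, 223.81112670898438), (15.532054901123047, 16.12891960144043), 33.72638702392578) 220.64499843027443
top 125 ((488.4512023925781, 224.22998046875), (13.873396873474121, 13.501312255859375), 33.722412109375) 153.0438328278251
plate (array([ 476.3, -232.1,  112.6]), np.float64(12.192635677384922))
[ 492.9 -244.4  120. ]
[ 472.7 -268.3  120. ]
pot scene [544.3  11.1  55. ]
screws [array([ 532.4, -258.8,   10. ]), array([ 424.9, -237. ,   10. ]), array([ 403.3, -335.6,   10. ])]
```

```bash
cat >> h.py <<'E'
from scipy.spatial.transform import Rotation as R
def to(p,yaw=None):
    s=arm.get_state();Rt=R.from_quat(s["eef_rot"]);M=Rt.as_matrix()
    a=np.degrees(np.arctan2(M[1,0],M[0,0]))
    d=M.T@(np.array(p)-s["eef_pos"])/25
    print("t %.2f pos"%s["t"],np.round(s["eef_pos"],1),"yaw %.1f"%a,"tilt %.2f"%np.degrees(np.arccos(-M[2,2])),"F",np.round(s["ft_force"],1),"w %.1f"%(s["width"]*87))
    w=np.zeros(3)
    if yaw is not None:
        Rd=R.from_euler('z',yaw,degrees=True)*R.from_matrix(np.diag([1,-1,-1]));w=np.degrees((Rt.inv()*Rd).as_rotvec())/6
    print("units",np.round(d,3),np.round(w,3))
E
python3 - <<'E'
from h import *
to([530,-250,240],31)
E
```

```text
t 0.10 pos [ 239.1 -577.1  221.8] yaw 22.5 tilt 0.07 F [ 0.5 -0.9  0.7] w 87.0
units [15.757 -7.634 -0.718] [-1.200e-02 -1.000e-03 -1.416e+00]
```

apply_moves(motion=[[0.5,-0.25,-0.1,0,0,-0.1,87],[1.5,-0.75,-0.2,0,0,-0.3,87],[2.7,-1.3,-0.3,0,0,-0.5,87],[3.9,-1.9,-0.4,0,0,-0.7,87],[5.1,-2.5,-0.5,0,0,-0.8,87],[6.3,-3.1,-0.6,0,0,-1.0,87],[7.5,-3.7,-0.7,0,0,-1.2,87],[8.7,-4.3,-0.7,0,0,-1.3,87],[9.9,-4.9,-0.7,0,0,-1.4,87],[11.1,-5.5,-0.7,0,0,-1.4,87]])

```text
t: 0.93
eef_pos: [444.2, -341.6, 240.3]
eef_rot: [0.964, 0.267, 0.0, 0.0]
ft_force: [0.4, 0.6, -0.2]
width: 0.998
```

```bash
python3 - <<'E'
from h import *
to([540,50,240],31)
to([490,222,190],31)
E
```

```text
t 0.93 pos [ 444.2 -341.6  240.3] yaw 31.0 tilt 0.01 F [ 0.4  0.6 -0.2] w 86.8
units [ 1.1357e+01 -1.1448e+01  1.0000e-02] [ 0.002 -0.     0.003]
t 0.93 pos [ 444.2 -341.6  240.3] yaw 31.0 tilt 0.01 F [ 0.4  0.6 -0.2] w 86.8
units [ 13.189 -18.376   2.008] [ 0.002 -0.     0.003]
```

apply_moves(motion=[[0.8,-0.8,0,0,0,0,87],[1.8,-1.8,0,0,0,0,87],[2.8,-2.8,0,0,0,0,87],[3.8,-3.8,0,0,0,0,87],[4.8,-4.8,0,0,0,0,87],[5.8,-5.8,0,0,0,0,87],[6.8,-6.8,0,0,0,0,87],[7.8,-7.8,0,0,0,0,87],[8.8,-8.8,0,0,0,0,87],[9.7,-9.7,0,0,0,0,87]])

```text
t: 1.77
eef_pos: [526.2, -8.1, 240.3]
eef_rot: [0.964, 0.268, 0.0, 0.0]
ft_force: [1.7, 0.1, 0.2]
width: 0.998
```

```bash
python3 - <<'E'
from h import *
to([490,222,190],31)
E
```

```text
t 1.77 pos [526.2  -8.1 240.3] yaw 31.0 tilt 0.02 F [1.7 0.1 0.2] w 86.9
units [ 3.504 -8.634  2.01 ] [ 0.004 -0.002  0.005]
```

apply_moves(motion=[[0.5,-1.2,0,0,0,0,87],[1.0,-2.4,0.2,0,0,0,87],[1.5,-3.6,0.5,0,0,0,87],[2.0,-4.8,0.8,0,0,0,87],[2.5,-6.0,1.1,0,0,0,87],[2.9,-7.2,1.4,0,0,0,87],[3.3,-8.1,1.7,0,0,0,87],[3.5,-8.6,2.0,0,0,0,87],[3.5,-8.6,2.0,0,0,0,87],[3.5,-8.6,2.0,0,0,0,87]])

```text
t: 2.6
eef_pos: [490.1, 218.8, 189.8]
eef_rot: [0.963, 0.268, -0.0, 0.0]
ft_force: [0.0, 0.2, 0.1]
width: 0.999
```

```bash
python3 - <<'E'
from h import *
to([490,222,95],31)
for n in("scene","top"): cv2.imwrite(f"pics/{n}1.png",arm.read_camera(n)[:,:,::-1])
S=cv2.imread("pics/scene1.png");T=cv2.imread("pics/top1.png")
def c(im,x,y,w,h,k): return cv2.resize(im[y:y+h,x:x+w],None,fx=k,fy=k,interpolation=cv2.INTER_CUBIC)
cv2.imwrite("pics/crop3.png",np.hstack([c(S,330,150,100,120,4),c(T,130,175,100,120,4)]))
E
```

```text
t 2.60 pos [490.1 218.8 189.8] yaw 31.1 tilt 0.06 F [0.  0.2 0.1] w 86.9
units [ 0.066 -0.112  3.792] [0.001 0.009 0.011]
```

View pics/crop3.png

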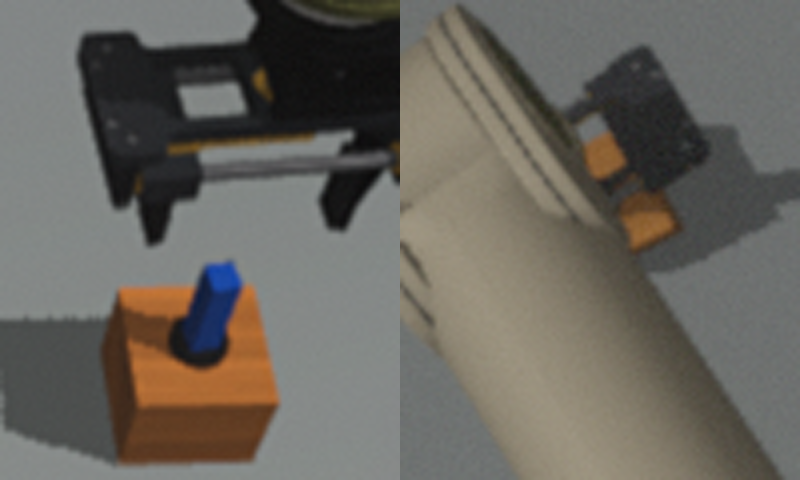

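The gripper sits above the scribe (scene crop, handle top about (386,219)), with the fingers on either side of it. I'm descending now.

apply_moves(motion=[[0.07,-0.1,0.3,0,0,0,87],[0.07,-0.1,0.8,0,0,0,87],[0.07,-0.1,1.4,0,0,0,87],[0.07,-0.1,2.0,0,0,0,87],[0.07,-0.1,2.6,0,0,0,87],[0.07,-0.1,3.1,0,0,0,87],[0.07,-0.1,3.5,0,0,0,87],[0.07,-0.1,3.8,0,0,0,87],[0.07,-0.1,3.8,0,0,0,87],[0.07,-0.1,3.8,0,0,0,87]])

```text
t: 3.53
eef_pos: [491.4, 220.9, 95.0]
eef_rot: [0.964, 0.266, -0.0, -0.0]
ft_force: [-0.4, 1.4, 0.5]
width: 0.998
```

```bash
python3 - <<'E'
from h import *
to([490,222,95],31)
for n in("scene",): cv2.imwrite(f"pics/{n}2.png",arm.read_camera(n)[:,:,::-1])
S=cv2.imread("pics/scene2.png")
def c(im,x,y,w,h,k): return cv2.resize(im[y:y+h,x:x+w],None,fx=k,fy=k,interpolation=cv2.INTER_CUBIC)
cv2.imwrite("pics/crop4.png",c(S,330,170,110,100,6))
E
```

```text
t 3.53 pos [491.4 220.9  95. ] yaw 30.9 tilt 0.01 F [-0.4  1.4  0.5] w 86.8
units [-0.025 -0.065 -0.002] [-0.001  0.002 -0.016]
```

View pics/crop4.png

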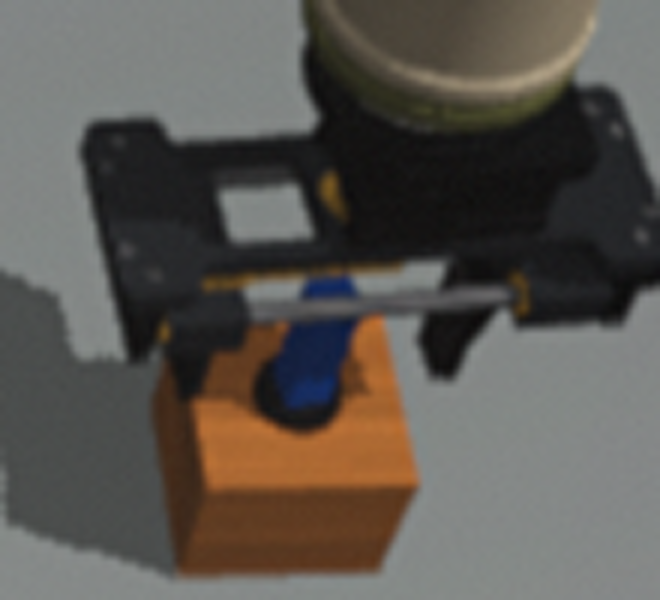

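The handle, at about scene (383,225), lies between the fingers with clearance on both sides. I'm closing on it.

apply_moves(motion=[[0,0,0,0,0,0,50],[0,0,0,0,0,0,35],[0,0,0,0,0,0,25],[0,0,0,0,0,0,20],[0,0,0,0,0,0,16],[0,0,0,0,0,0,10],[0,0,0,0,0,0,5],[0,0,0,0,0,0,5],[0,0,0,0,0,0,5],[0,0,0,0,0,0,5]], force=40)

```text
t: 4.42
eef_pos: [491.4, 220.9, 95.0]
eef_rot: [0.964, 0.266, 0.0, 0.0]
ft_force: [0.4, -0.3, -0.6]
width: 0.327
```

```bash
python3 - <<'E'
from h import *
to([490,222,170],31)
E
```

```text
t 4.42 pos [491.4 220.9  95. ] yaw 30.9 tilt 0.00 F [ 0.4 -0.3 -0.6] w 28.5
units [-0.025 -0.065 -3.   ] [ 0.001  0.    -0.015]
```

Width is 28.5 mm and the fingers are still closing.

apply_moves(motion=[[0,0,0,0,0,0,5],[0,0,0,0,0,0,5],[0,0,0,0,0,0,5],[0,0,0,0,0,0,5],[0,0,0,0,0,0,5],[0,0,0,0,0,0,5]], force=40)

```text
t: 4.92
eef_pos: [491.4, 221.0, 95.1]
eef_rot: [0.964, 0.266, 0.0, 0.0]
ft_force: [0.3, 0.8, 0.3]
width: 0.206
```

The width is now 17.9 mm, which matches the 18 mm handle. I'm lifting 85 mm.

apply_moves(motion=[[0,0,-0.2,0,0,0,5],[0,0,-0.5,0,0,0,5],[0,0,-0.9,0,0,0,5],[0,0,-1.4,0,0,0,5],[0,0,-1.9,0,0,0,5],[0,0,-2.4,0,0,0,5],[0,0,-2.9,0,0,0,5],[0,0,-3.3,0,0,0,5],[0,0,-3.4,0,0,0,5],[0,0,-3.4,0,0,0,5]])

```text
t: 5.75
eef_pos: [491.8, 221.1, 181.0]
eef_rot: [0.964, 0.266, 0.001, 0.0]
ft_force: [-0.2, -0.8, -1.0]
width: 0.205
```

```bash
python3 - <<'E'
from h import *
to([544,13,180],31)
for n in("scene",): cv2.imwrite(f"pics/{n}3.png",arm.read_camera(n)[:,:,::-1])
S=cv2.imread("pics/scene3.png")
def c(im,x,y,w,h,k): return cv2.resize(im[y:y+h,x:x+w],None,fx=k,fy=k,interpolation=cv2.INTER_CUBIC)
cv2.imwrite("pics/crop5.png",c(S,330,150,110,120,5))
E
```

```text
t 5.75 pos [491.8 221.1 181. ] yaw 30.9 tilt 0.09 F [-0.2 -0.8 -1. ] w 17.8
units [-2.483  8.214  0.043] [ 0.006 -0.014 -0.017]
```

View pics/crop5.png

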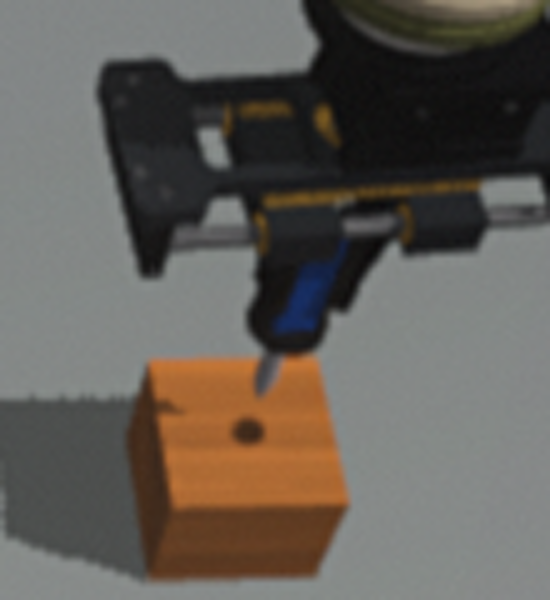

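The scribe is out and upright. Its tip at scene (382,228.6) matches a tip height of about 101 mm (TCP − 80). I'm moving over to the pot.

apply_moves(motion=[[-0.15,0.5,0,0,0,0,5],[-0.42,1.4,0,0,0,0,5],[-0.72,2.4,0,0,0,0,5],[-1.02,3.4,0,0,0,0,5],[-1.32,4.4,0,0,0,0,5],[-1.62,5.4,0,0,0,0,5],[-1.92,6.4,0,0,0,0,5],[-2.2,7.3,0,0,0,0,5],[-2.4,7.9,0,0,0,0,5],[-2.48,8.2,0,0,0,0,5]])

```text
t: 6.63
eef_pos: [543.3, 10.2, 178.9]
eef_rot: [0.964, 0.265, -0.001, 0.0]
ft_force: [0.0, -0.6, -0.9]
width: 0.204
```

apply_moves(motion=[[0,0,0,0,0,0,5],[0,0,0,0,0,0,5],[0,0,0,0,0,0,5]])

```text
t: 6.88
eef_pos: [543.1, 14.9, 179.8]
eef_rot: [0.964, 0.267, -0.0, -0.0]
ft_force: [0.4, 0.5, -0.5]
width: 0.204
```

```bash
python3 - <<'E'
from h import *
to([544,12.5,110],31)
cv2.imwrite("pics/scene4.png",arm.read_camera("scene")[:,:,::-1])
cv2.imwrite("pics/top4.png",arm.read_camera("top")[:,:,::-1])
S=cv2.imread("pics/scene4.png");T=cv2.imread("pics/top4.png")
def c(im,x,y,w,h,k): return cv2.resize(im[y:y+h,x:x+w],None,fx=k,fy=k,interpolation=cv2.INTER_CUBIC)
cv2.imwrite("pics/crop6.png",np.hstack([c(S,230,150,100,120,4),c(T,210,150,100,120,4)]))
print(proj("scene",[544,12.5,101]),proj("scene",[544,12.5,55]))
E
```

```text
t 6.88 pos [543.1  14.9 179.8] yaw 31.0 tilt 0.04 F [ 0.4  0.5 -0.5] w 17.7
units [-0.018  0.102  2.793] [-0.007  0.001  0.003]
[286.7 213. ] [286.2 224.1]
```

View pics/crop6.png

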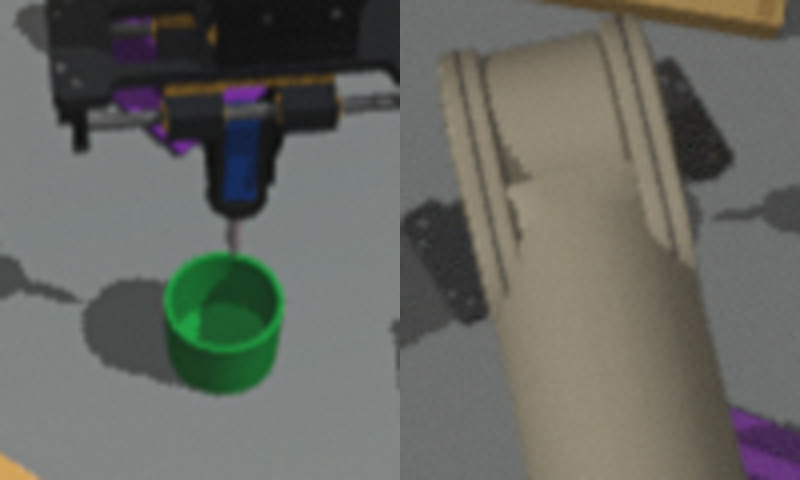

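The tip at scene (288,212.5) is over the pot mouth at about (286,225), within 4 mm. I'm dipping to tip z ≈ 30.

apply_moves(motion=[[-0.02,0.1,0.2,0,0,0,5],[-0.02,0.1,0.5,0,0,0,5],[-0.02,0.1,0.9,0,0,0,5],[-0.02,0.1,1.3,0,0,0,5],[-0.02,0.1,1.7,0,0,0,5],[-0.02,0.1,2.1,0,0,0,5],[-0.02,0.1,2.5,0,0,0,5],[-0.02,0.1,2.75,0,0,0,5],[-0.02,0.1,2.8,0,0,0,5],[-0.02,0.1,2.8,0,0,0,5]])

```text
t: 7.82
eef_pos: [544.1, 10.8, 109.5]
eef_rot: [0.964, 0.266, -0.0, -0.0]
ft_force: [0.4, 0.1, -0.5]
width: 0.206
```

apply_moves(motion=[[0,0,0,0,0,0,5],[0,0,0,0,0,0,5],[0,0,0,0,0,0,5],[0,0,0,0,0,0,5],[0,0,0,0,0,0,5],[0,0,0,0,0,0,5]])

```text
t: 8.32
eef_pos: [544.4, 10.8, 110.2]
eef_rot: [0.964, 0.266, 0.0, 0.0]
ft_force: [-0.3, 0.6, -0.4]
width: 0.204
```

```bash
python3 - <<'E'
from h import *
to([544,12.5,270],31)
cv2.imwrite("pics/scene5.png",arm.read_camera("scene")[:,:,::-1])
S=cv2.imread("pics/scene5.png")
def c(im,x,y,w,h,k): return cv2.resize(im[y:y+h,x:x+w],None,fx=k,fy=k,interpolation=cv2.INTER_CUBIC)
cv2.imwrite("pics/crop7.png",c(S,230,150,100,120,5))
E
```

```text
t 8.32 pos [544.4  10.8 110.2] yaw 30.9 tilt 0.02 F [-0.3  0.6 -0.4] w 17.7
units [ 0.024 -0.066 -6.392] [ 0.002 -0.001 -0.016]
```

View pics/crop7.png

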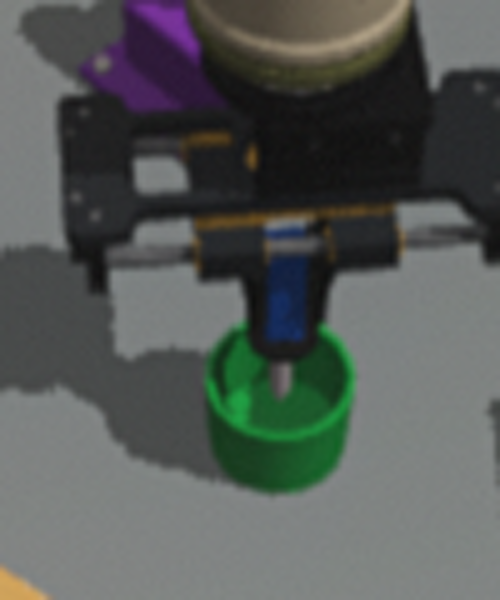

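The tip at scene (286.6,229) is inside the pot at mid depth, not touching it, and the pot is undisturbed. I'm lifting to travel height.

apply_moves(motion=[[0,0,-0.3,0,0,0,5],[0,0,-0.8,0,0,0,5],[0,0,-1.5,0,0,0,5],[0,0,-2.3,0,0,0,5],[0,0,-3.1,0,0,0,5],[0,0,-3.9,0,0,0,5],[0,0,-4.7,0,0,0,5],[0,0,-5.5,0,0,0,5],[0,0,-6.1,0,0,0,5],[0,0,-6.4,0,0,0,5]])

```text
t: 9.2
eef_pos: [545.1, 11.1, 273.6]
eef_rot: [0.964, 0.267, 0.002, 0.001]
ft_force: [-0.4, -0.7, -0.5]
width: 0.206
```

```bash
python3 - <<'E'
from h import *
to([469,-297,265],31)
E
```

```text
t 9.20 pos [545.1  11.1 273.6] yaw 30.9 tilt 0.23 F [-0.4 -0.7 -0.5] w 17.9
units [-8.945  9.009  0.333] [ 0.021 -0.032 -0.013]
```

apply_moves(motion=[[-0.3,0.3,0,0,0,0,5],[-0.8,0.8,0,0,0,0,5],[-1.5,1.5,0,0,0,0,5],[-2.2,2.2,0,0,0,0,5],[-2.9,2.9,0,0,0,0,5],[-3.6,3.6,0,0,0,0,5],[-4.3,4.3,0,0,0,0,5],[-5.0,5.0,0,0,0,0,5],[-5.7,5.7,0,0,0,0,5],[-6.4,6.4,0,0,0,0,5]])

```text
t: 10.03
eef_pos: [487.8, -210.5, 269.3]
eef_rot: [0.964, 0.266, -0.001, -0.0]
ft_force: [0.6, -0.3, -0.8]
width: 0.204
```

```bash
python3 - <<'E'
from h import *
to([469,-297,265],31)
E
```

```text
t 10.03 pos [ 487.8 -210.5  269.3] yaw 30.9 tilt 0.07 F [ 0.6 -0.3 -0.8] w 17.7
units [-2.421  2.584  0.17 ] [-0.008  0.009 -0.021]
```

apply_moves(motion=[[-0.6,0.6,0,0,0,0,5],[-1.1,1.2,0,0,0,0,5],[-1.6,1.7,0,0,0,0,5],[-2.0,2.1,0.1,0,0,0,5],[-2.3,2.4,0.1,0,0,0,5],[-2.42,2.58,0.1,0,0,0,5],[-2.42,2.58,0.1,0,0,0,5],[-2.42,2.58,0.1,0,0,0,5],[-2.42,2.58,0.1,0,0,0,5]])

```text
t: 10.78
eef_pos: [470.9, -294.0, 267.6]
eef_rot: [0.964, 0.267, 0.0, -0.0]
ft_force: [0.4, -0.4, -1.0]
width: 0.204
```

```bash
python3 - <<'E'
from h import *
to([469,-297,200],31)
cv2.imwrite("pics/scene6.png",arm.read_camera("scene")[:,:,::-1])
S=cv2.imread("pics/scene6.png")
def c(im,x,y,w,h,k): return cv2.resize(im[y:y+h,x:x+w],None,fx=k,fy=k,interpolation=cv2.INTER_CUBIC)
cv2.imwrite("pics/crop8.png",c(S,140,80,110,110,5))
p=arm.get_state()["eef_pos"]; print(proj("scene",p-[0,0,80]))
E
```

```text
t 10.78 pos [ 470.9 -294.   267.6] yaw 31.0 tilt 0.02 F [ 0.4 -0.4 -1. ] w 17.8
units [-0.129  0.064  2.705] [-0.001 -0.004 -0.001]
[183.5 123.7]
```

View pics/crop8.png

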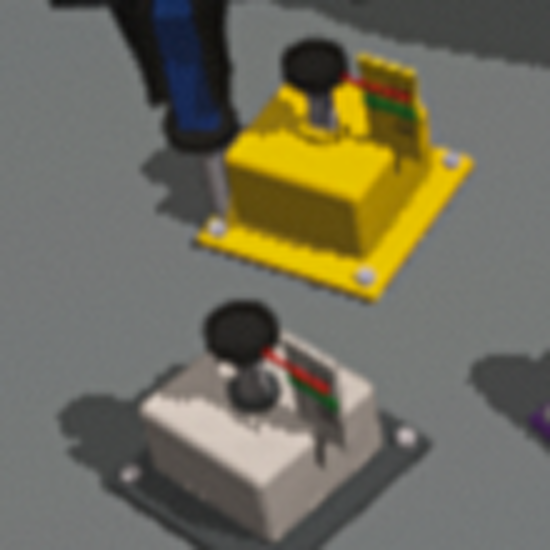

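The tip shows at scene (183.6,122.6) where (183.5,123.7) was predicted, so the TCP − 80 offset holds. The dish is at (188,146). I'm descending to just above it.

apply_moves(motion=[[-0.1,0.06,0.2,0,0,0,5],[-0.1,0.06,0.6,0,0,0,5],[-0.1,0.06,1.0,0,0,0,5],[-0.1,0.06,1.4,0,0,0,5],[-0.1,0.06,1.8,0,0,0,5],[-0.1,0.06,2.2,0,0,0,5],[-0.1,0.06,2.5,0,0,0,5],[-0.1,0.06,2.7,0,0,0,5],[-0.1,0.06,2.7,0,0,0,5],[-0.1,0.06,2.7,0,0,0,5]])

```text
t: 11.67
eef_pos: [469.1, -297.7, 200.0]
eef_rot: [0.964, 0.266, -0.0, -0.0]
ft_force: [-0.4, -0.3, -0.1]
width: 0.203
```

```bash
python3 - <<'E'
from h import *
to([469.5,-297,186],31)
cv2.imwrite("pics/scene7.png",arm.read_camera("scene")[:,:,::-1])
cv2.imwrite("pics/top7.png",arm.read_camera("top")[:,:,::-1])
S=cv2.imread("pics/scene7.png");T=cv2.imread("pics/top7.png")
def c(im,x,y,w,h,k): return cv2.resize(im[y:y+h,x:x+w],None,fx=k,fy=k,interpolation=cv2.INTER_CUBIC)
cv2.imwrite("pics/crop9.png",np.hstack([c(S,150,105,80,80,5),c(T,330,190,80,80,5)]))
p=arm.get_state()["eef_pos"]; print(proj("scene",p-[0,0,80]),proj("scene",[469,-297,106]))
E
```

```text
t 11.67 pos [ 469.1 -297.7  200. ] yaw 30.9 tilt 0.00 F [-0.4 -0.3 -0.1] w 17.7
units [ 0.028 -0.015  0.561] [-0.001  0.    -0.016]
[187.1 142.7] [188.4 146.8]
```

View pics/crop9.png

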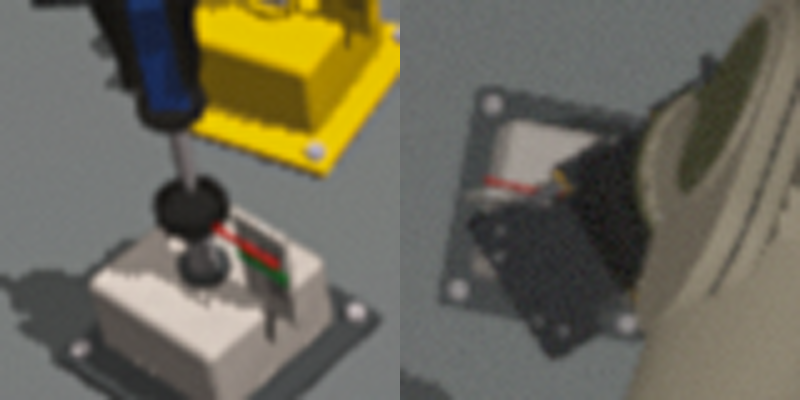

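Seen from the scene camera, the tip at (187.6,143) is over the dish centre at (188.4,146.6). I'm lowering slowly to find contact.

apply_moves(motion=[[0,0,0.1,0,0,0,5],[0,0,0.2,0,0,0,5],[0,0,0.3,0,0,0,5],[0,0,0.4,0,0,0,5],[0,0,0.5,0,0,0,5],[0,0,0.58,0,0,0,5],[0,0,0.64,0,0,0,5],[0,0,0.68,0,0,0,5],[0,0,0.7,0,0,0,5],[0,0,0.7,0,0,0,5]], force=50)

```text
t: 12.6
eef_pos: [469.1, -297.7, 182.8]
eef_rot: [0.964, 0.266, 0.0, 0.0]
ft_force: [-0.9, 1.2, 4.0]
width: 0.202
```

```bash
python3 - <<'E'
from h import *
to([469.5,-297,171],31)
cv2.imwrite("pics/scene8.png",arm.read_camera("scene")[:,:,::-1])
S=cv2.imread("pics/scene8.png")
def c(im,x,y,w,h,k): return cv2.resize(im[y:y+h,x:x+w],None,fx=k,fy=k,interpolation=cv2.INTER_CUBIC)
cv2.imwrite("pics/crop10.png",c(S,160,115,60,60,8))
E
```

```text
t 12.60 pos [ 469.1 -297.7  182.8] yaw 30.9 tilt 0.01 F [-0.9  1.2  4. ] w 17.6
units [ 0.028 -0.015  0.471] [ 0.002 -0.001 -0.016]
```

View pics/crop10.png

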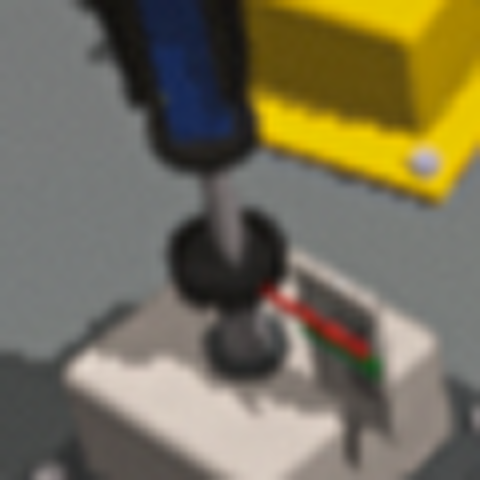

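The tip is in the dish, with 4 N at about 3 mm of travel, as expected. I'm pressing on to halfway at TCP z ≈ 171.

apply_moves(motion=[[0,0,0.05,0,0,0,5],[0,0,0.11,0,0,0,5],[0,0,0.18,0,0,0,5],[0,0,0.25,0,0,0,5],[0,0,0.32,0,0,0,5],[0,0,0.38,0,0,0,5],[0,0,0.43,0,0,0,5],[0,0,0.47,0,0,0,5],[0,0,0.47,0,0,0,5],[0,0,0.47,0,0,0,5]], force=50)

```text
t: 13.48
eef_pos: [469.2, -297.7, 171.2]
eef_rot: [0.964, 0.266, 0.0, 0.0]
ft_force: [-1.4, 1.8, 8.0]
width: 0.205
```

```bash
python3 - <<'E'
from h import *
to([469.5,-297,171],31)
f=[]
for i in range(6):
    im=arm.read_camera("scene"); f.append(arm.get_state()["ft_force"])
print(np.mean(f,0))
cv2.imwrite("pics/scene9.png",im[:,:,::-1])
S=cv2.imread("pics/scene9.png");S0=cv2.imread("pics/scene0.png")
def c(im,x,y,w,h,k): return cv2.resize(im[y:y+h,x:x+w],None,fx=k,fy=k,interpolation=cv2.INTER_CUBIC)
cv2.imwrite("pics/crop11.png",np.hstack([c(S0,170,125,45,50,8),c(S,170,125,45,50,8)]))
for n,I in(("0",S0),("8",cv2.imread("pics/scene8.png")),("9",S)):
    h=cv2.cvtColor(I,cv2.COLOR_BGR2HSV)[130:175,175:215]
    r=cv2.inRange(h,(0,140,80),(10,255,255))|cv2.inRange(h,(170,140,80),(180,255,255));g=cv2.inRange(h,(45,100,20),(85,255,255))
    for nm,m in(("red",r),("green",g)):
        y,x=np.nonzero(m);print(n,nm,len(x),x.mean()+175,y.mean()+130)
    y,x=np.nonzero(r);k=x+175>=200;print("  red tip part",(y[k]+130).mean(),(x[k]+175).mean())
E
```

```text
t 13.48 pos [ 469.2 -297.7  171.2] yaw 30.9 tilt 0.04 F [-1.4  1.8  8. ] w 17.8
units [ 0.024 -0.02   0.01 ] [ 0.006 -0.002 -0.016]
[-2.63182531  1.70512791  8.0410988 ]
0 red 22 200.36363636363637 154.77272727272728
0 green 11 203.1818181818182 158.72727272727272
  red tip part 156.15384615384616 202.6153846153846
8 red 23 200.0 155.34782608695653
8 green 3 205.66666666666666 160.33333333333334
  red tip part 156.84615384615384 202.3846153846154
9 red 16 200.9375 158.75
9 green 7 201.85714285714286 157.14285714285714
  red tip part 159.91666666666666 202.75
```

View pics/crop11.png

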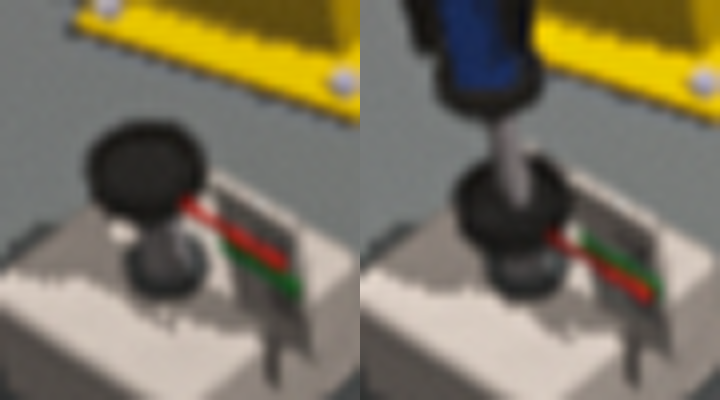

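```bash
python3 - <<'E'
from h import *
p=arm.get_state()["eef_pos"];f0=arm.get_state();print(f0["t"],np.round(p,1),f0["ft_force"],f0["moment"])
for z in(112,97,93): print(z,proj("scene",[469,-297,z]))
a=proj("scene",[480,-255,106]);b=proj("scene",[480,-255,91]);print("pointer",a,b)
for d in(80,25,19):print("axis",d,proj("scene",p-[0,0,d]))
# px shift of pointer: red columnwise centre
def red(I):
    I=I.astype(float);return np.clip(I[:,:,2]-1.0*np.maximum(I[:,:,0],I[:,:,1])-25,0,None)
for k in(0,8,9):
    r=red(cv2.imread(f"pics/scene{k}.png"))[140:172,190:210]
    y=np.arange(140,172)[:,None]
    print(k,np.round((r*y).sum(0)/(r.sum(0)+1e-9),1)[2:18])
for k in(0,9):
    I=cv2.imread(f"pics/scene{k}.png").astype(float);g=np.clip(I[:,:,1]-np.maximum(I[:,:,0],I[:,:,2])-8,0,None)[140:172,190:210]
    y=np.arange(140,172)[:,None]
    print("g",k,np.round((g*y).sum(0)/(g.sum(0)+1e-9),1)[2:18])
E
```

```text
13.7833 [ 469.2 -297.7  171.3] [-2.55490534  1.33607874  8.61369812] [0.48643999 0.71457286 0.00636943]
112 [188.  145.1]
97 [189.  149.2]
93 [189.2 150.3]
pointer [200.3 155. ] [201.2 159.1]
axis 80 [189.  150.8]
axis 25 [185.5 135.3]
axis 19 [185.  133.5]
0 [150.2 150.2 150.8 151.4 152.  152.6 153.4 153.9 154.4 155.  155.7 156.2
 156.9 157.2   0.    0. ]
8 [151.  151.1 151.8 152.3 152.9 153.3 153.9 154.6 155.4 155.9 156.3 157.1
 157.7 158.    0.    0. ]
9 [  0.  154.  154.5 155.  155.6 156.3 157.2 157.6 158.4 158.9 159.4 160.
 160.7 161.2 161.5   0. ]
g 0 [  0.    0.    0.    0.    0.  155.  156.  156.5 157.2 157.6 158.4 159.1
 159.5 160.  160.2 160.4]
g 9 [  0.    0.    0.    0.    0.  154.  154.5 155.  155.8 156.4 156.8 157.4
 157.8 158.6 159.4 160.2]
```

```bash
python3 - <<'E'
import cv2,numpy as np
S=[cv2.imread(f"pics/scene{k}.png") for k in(0,9)]
def c(im,x,y,w,h,k): return cv2.resize(im[y:y+h,x:x+w],None,fx=k,fy=k,interpolation=cv2.INTER_NEAREST)
o=[]
for s in S:
    t=c(s,177,138,33,32,12)
    for i in range(0,32,4): cv2.putText(t,str(138+i),(0,i*12+8),0,.3,(255,255,255),1);t[i*12,::4]=255
    for i in range(0,33,4): cv2.putText(t,str(177+i),(i*12,380),0,.3,(255,255,255),1);t[::4,i*12]=255
    o.append(t)
cv2.imwrite("pics/crop12.png",np.hstack(o))
E
```

```text
(no output)
```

View pics/crop12.png

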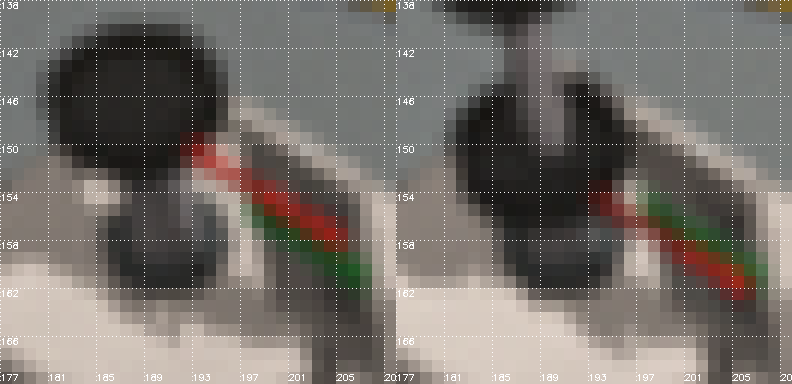

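The plunger reads about halfway. The pointer shifted about 3.75 px, against 3.55 px expected for 15 mm. The dish rim shifted about 4 px, the TCP has gone down 15 mm from contact, and the force rise fits. The red bar appears slightly low on the band at scene (201,159), which is parallax: the pointer stands about 6 mm in front of the plate in the top view. I'm holding still now.

apply_moves(motion=[[0,0,0,0,0,0,5],[0,0,0,0,0,0,5],[0,0,0,0,0,0,5],[0,0,0,0,0,0,5],[0,0,0,0,0,0,5],[0,0,0,0,0,0,5],[0,0,0,0,0,0,5],[0,0,0,0,0,0,5],[0,0,0,0,0,0,5],[0,0,0,0,0,0,5]])

```text
t: 14.62
eef_pos: [469.2, -297.7, 171.3]
eef_rot: [0.964, 0.266, 0.0, 0.0]
ft_force: [-2.0, 1.6, 8.6]
width: 0.205
```

apply_moves(motion=[[0,0,0,0,0,0,5],[0,0,0,0,0,0,5],[0,0,0,0,0,0,5],[0,0,0,0,0,0,5],[0,0,0,0,0,0,5],[0,0,0,0,0,0,5],[0,0,0,0,0,0,5],[0,0,0,0,0,0,5],[0,0,0,0,0,0,5],[0,0,0,0,0,0,5]])

```text
t: 15.45
eef_pos: [469.2, -297.7, 171.3]
eef_rot: [0.964, 0.266, 0.0, 0.0]
ft_force: [-2.0, 1.6, 7.6]
width: 0.201
```

apply_moves(motion=[[0,0,0,0,0,0,5],[0,0,0,0,0,0,5],[0,0,0,0,0,0,5],[0,0,0,0,0,0,5],[0,0,0,0,0,0,5],[0,0,0,0,0,0,5],[0,0,0,0,0,0,5],[0,0,0,0,0,0,5],[0,0,0,0,0,0,5],[0,0,0,0,0,0,5]])

```text
t: 16.28
eef_pos: [469.2, -297.7, 171.3]
eef_rot: [0.964, 0.266, 0.0, 0.0]
ft_force: [-2.4, 2.1, 7.6]
width: 0.202
```

```bash
python3 - <<'E'
from h import *
to([469.5,-297,171],31)
cv2.imwrite("pics/scene10.png",arm.read_camera("scene")[:,:,::-1])
def red(I):
    I=I.astype(float);return np.clip(I[:,:,2]-1.0*np.maximum(I[:,:,0],I[:,:,1])-25,0,None)
for k in(0,9,10):
    r=red(cv2.imread(f"pics/scene{k}.png"))[140:172,190:210]
    y=np.arange(140,172)[:,None]
    print(k,np.round((r*y).sum(0)/(r.sum(0)+1e-9),1)[4:14])
E
```

```text
t 16.28 pos [ 469.2 -297.7  171.3] yaw 30.9 tilt 0.04 F [-2.4  2.1  7.6] w 17.5
units [ 0.024 -0.02   0.012] [ 0.006 -0.002 -0.016]
0 [150.8 151.4 152.  152.6 153.4 153.9 154.4 155.  155.7 156.2]
9 [154.5 155.  155.6 156.3 157.2 157.6 158.4 158.9 159.4 160. ]
10 [154.5 155.  155.6 156.3 157.2 157.6 158.4 158.9 159.4 160. ]
```

View pics/scene10.png

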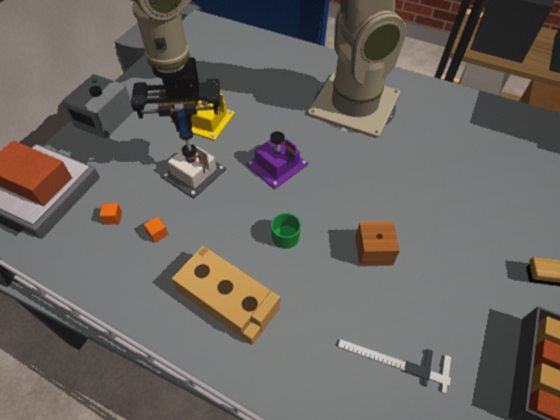

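```bash
python3 - <<'E'
from station import arm
print(arm.job_done())
E
```

```text
the job is handed in; nothing more can be done
None
```

I lifted the scribe out of its stand and dipped its tip to about mid-depth in the green pot (tip z ≈ 30 mm). Then I pressed it upright into the white checker's dish and held it there for more than 2.5 s. I handed the job in at about 16 s, still gripping the scribe and holding the plunger down.

**Plunger travel:**

| Check | Travel |
|---|---|
| TCP drop since contact | about 15 mm |
| Pointer shift in the scene image | about 15.8 mm |
| Force rise since first contact | about 13.5 mm |
| Absolute force (7.6–8.6 N, 10 N expected halfway) | about 9–11.5 mm; 11–11.5 mm after adding the scribe's weight |

- **Steadiness:** the TCP stayed put and the pointer's pixel rows were the same before and after the hold.
- **Other objects:** in the last picture the pot, brick, caliper and cubes looked to be standing where they were.

**Disagreements:** the absolute force reads low, with up to about 3 N sideways. I took this as sensor bias, because it was already about 1.3 N low at first contact. The red pointer also looks a little low on the green band in the scene view. I put that down to parallax, since the pointer stands about 6 mm in front of the plate in the top view. I have no direct reading of the plunger.

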